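# Hold the topping station's lid half open

## Task

Someone has left the thin porcelain egg cup standing on the lid of the topping station. Take it off with a light grip and stand it gently, upright, on the bare counter; then lift the lid by its bar handle to 50 degrees from closed and keep holding it there by the handle while the pans are changed. The lid falls shut by itself, so finish still holding it, never let it slam, and leave the bowl, the pastry wheel and the rolled mat where they are.

Things in the scene. Friction and masses are not known exactly. Their poses are not given: they have to be found in the camera images.
- station: Topping station, fixed to the counter: stainless steel box 200 mm deep (its x) by 350 mm wide (its y), rim 100 mm above the counter, three empty pans inside, closed by a flat hinged steel lid. Origin: centre of its underside, on the counter. Its -x side is the front, turned roughly to the robot. Closed lid: 206 by 356 mm, 6 mm past the front wall, its flat top 110 mm above the counter.
- hinge (a point): Middle of the lid's hinge line, on the rear rim of the station: at x = +100 mm, z = 100 mm of the station. The hinge line runs along the station's y.
- lid (a joint): Opening angle of the lid in rad: 0 closed (start), growing as its front edge rises about the hinge, stop at 1.4. 50 degrees is 0.873. The lid weighs about 0.6 to 0.9 kg with its handle, turns freely and falls shut from any angle when let go.
- handle (a point): Bar handle of the lid, moving with it: round steel bar 10 mm thick, 110 mm long along the station's y, on two end posts, its centre line 35 mm off the lid's top. The point: centre of the bar, midway along it; closed, it is 175 mm in front of the hinge line and 45 mm above it (145 mm above the counter). Axes are the lid's: x towards the hinge, y along the bar, z out of the lid's outer face.
- egg_cup: Thin white porcelain egg cup, loose, 66 mm tall, 0.05 to 0.1 kg: foot 40 mm wide, stem 18 mm wide at 12 to 24 mm up, open bowl widening to 49 mm, straight-sided from 47 mm up to the rim. Origin: centre of its underside, z up. Starts upright on the closed lid, behind the handle. It cracks if a finger pad presses with 50 N or if it is set down with over 40 N; 20 to 30 N a pad is light and ample.
- bowl: Blue plastic bowl standing on the counter to one side of the station, 160 mm across the rim, 65 mm tall. Origin: centre of its underside. Not to be moved.
- pastry_wheel: Beech pastry wheel lying flat on the counter to the other side of the station, 182 mm long: handle along its -x, 64 mm disc along its +x, 24 mm tall. Origin: on the counter under the joint of handle and fork, 100 mm from the handle's end. Not to be moved.
- rolled_mat: Silicone baking mat rolled tight, 42 mm thick and 380 mm long along its y, lying on the counter beyond the station. Origin: middle of its underside. Not to be moved.
Mind the look-alikes: they are no part of the job. Of the things like the egg_cup, leave any that is red; of the rest the larger one is meant.

How it is judged:
On the way:
1. the egg cup stands upright on the bare counter, let go and at rest, the lid still shut (height (world z) of egg_cup below 0.006 m and angle between egg_cup's own z axis and vertical below 0.1 rad and linear speed of egg_cup below 0.02 m/s and contact force between the fingers and egg_cup below 0.05 N and value of joint lid below 0.1 rad), for 0.2 s.
At the end, for the whole second after the job is handed in: The robot's fingers hold the lid by its handle, still, at 50 degrees open (45 to 55), nothing else carrying it; the egg cup stands upright and untouched on the counter; bowl, pastry wheel and rolled mat are within 30 mm of where they were (value of joint lid between 0.785 and 0.96 rad and velocity of joint lid between -0.05 and 0.05 rad/s and (contact force between the fingers and lid_c3 above 0.5 N or contact force between the fingers and lid_c2 above 0.5 N or contact force between the fingers and lid_c4 above 0.5 N) and contact force between each of egg_cup, bowl, pastry_wheel, rolled_mat and station below 0.05 N and height (world z) of egg_cup below 0.006 m and angle between egg_cup's own z axis and vertical below 0.1 rad and linear speed of egg_cup below 0.02 m/s and contact force between anything else and egg_cup above 0.1 N and contact force between each of the arm, the fingers and egg_cup below 0.05 N); the arm keeps its last pose, push and grip.
It fails at once if the egg cup is squeezed too hard (contact force between the fingers and egg_cup above 100 N).
It fails at once if the egg cup is set down too hard (contact force between egg_cup and table above 40 N or contact force between egg_cup and station above 40 N).
It fails at once if the egg cup is dropped, knocked about or tipped over ((contact force between the fingers and egg_cup below 0.05 N and linear speed of egg_cup above 0.45 m/s) or angle between egg_cup's own z axis and vertical above 0.9 rad).
It fails at once if the lid slams (velocity of joint lid below -4 rad/s).
It fails at once if a bystander is moved (distance of any of bowl, pastry_wheel, rolled_mat from where it was at the start of the episode above 0.03 m).
It also fails if it takes over 58 s, if anything falls off the work surface, if the arm or the gripper's body presses on something with over 40 N, if the wrist force passes 120 N, or if a joint passes its speed limit or range.

## Robot

A 6-joint arm with a two-finger parallel gripper is mounted at the origin on the work surface. World frame = base frame: x ahead of the robot, y to its left, z up, the work surface at z = 0. Lengths are in m, angles in rad, forces in N, time in s.
With the tool pointing down it reaches from about 0.375 to 0.975 m from the base axis. Payload 3.8 kg.
Tool frame: the origin (TCP) lies midway between the tips of the shut fingers; the grasp point (between the pads) lies 19 mm behind it; z points along the fingers, y is the line along which they close (so a half turn about z gives the same grasp; the last joint's range is limited). The gripper opens to 85 mm and grips with 20 to 120 N. Pads are 22 mm wide; open, the fingers measure 114 mm over their backs; the gripper's body (76 mm by 85 mm) begins 54 mm behind the grasp point. The pads swing forward as they close: fully open they stand 13 mm farther back than shut.
Start: joints at [1.264, 0.264, 1.604, -0, 1.274, -0.037], TCP at [0.18, 0.651, 0.231] pointing down, gripper open.
Joint ranges: [-2.63, 2.63], [-0.94, 2.18], [0.31, 2.57], [-1.31, 4.45], [0, 2.66], [-2.55, 2.55]. Speed limits (rad/s): [2.57, 2.57, 3.14, 3.14, 3.14, 3.14].

## Interface

Orientations are given as a rotation vector (axis times angle).
In Python, from workcell import * gives the robot as it stands. The module is installed in compiled form; this text tells all that it offers.
- The arm moves only by the tool apply_moves, never from a script. Its arguments are lists of equal length, an entry for each row: "fingers": the opening, from 0 (shut) to 1 (fully open); "travel": the shift along the tool's x, y, z normalised to -1 to 1, where 1 is 0.05 m, a list of three; "rotation": the turn, a rotation vector about the tool's x, y, z normalised to -1 to 1, where 1 is 6 degrees, a list of three. In form: {"fingers": [fingers, ...], "travel": [[dx, dy, dz], ...], "rotation": [[ax, ay, az], ...]}. A call has 1 to 12 rows; each row shifts and turns the commanded pose from where the row before left it, along the tool's axes as they then stand; what a row does not reach is not made up. A row lasts 1/10 s, in which the tool goes at most 50 mm and 8.59 degrees, less where a joint would pass 70% of its speed; a pose out of reach is approached as far as the arm can. A call with a number of a shift or a turn outside -1 to 1 is refused whole. A call with a gripper value outside its range is refused whole. The fingers move at their own pace and stop on an object; "newtons" is the grip in N (left out, the last holds). Time passes only in rows, so rows that do not move let the fingers close. It gives the time, the measured TCP pose, the force, the opening and the grip force at its end, in the units of the state.
- read_state(): the state, without advancing time (a new reading comes with each control period).
- read_camera(name): name is "scene" or "side" or "wrist"; returns a dict with "image" (400x640x3 uint8, red, green, blue), "fx", "fy", "cx", "cy" (pixels), "extrinsics" (4x4, takes a point from world to camera coordinates). Camera axes: x right, y down, z forward; pixel columns grow to the right and rows downward; lengths in m; the calibration is good to about 2 mm. A picture is of the moment at which its call begins. There is no depth.
- finish_job(): hands the job in; it is judged then, once.
Trained networks look in the newest picture that a camera, given by its name, has taken for a name from the list of things; names that differ only in an ending like _2 or _b are one class to them, and where a whole thing is asked for, a point or a joint stands for the part that bears it (a point fixed in the world has none). Each returns a list of dicts, best first, with "p" (0 to 1); they miss things now and then, are a little off and sometimes report something else, mostly with a low value. They report only what shows in the picture. A call takes as long as a camera call. They do not tell look-alikes from the thing itself.
- regions_of(camera, name): "mask" (400x640 bool, what is visible of it) and "bbox" ([left, top, width, height] in pixels, round what is visible of it).
- tip_of(camera, name): "location" ([column, row] in pixels: a listed point, or the origin of a listed thing).
The state is a dict: "time": time; "q": joint angles; "joint_vel": joint speeds; "joint_torque": joint torques, N m; "tool_pos": TCP position; "tcp_rot": TCP orientation; "wrist_force": force on the tool from outside, world axes, zero at the start; "torque": the same for the moment, N m; "width": opening from 0.0 (shut) to 1.0 (fully open); "grip_force": force on a finger pad.
Only numpy, scipy, OpenCV 4.12 (cv2) and the standard library are available. Lean on these libraries where they do the work, as an engineer would, in place of code of your own. Each camera call takes 0.05 s, during which the arm holds its last target. There are 200 camera calls.

## Working session

There is one attempt and no reset: what is moved stays moved. The work goes in short steps, Python scripts to look and compute and a tool call to move; the robot and the scene stay as the last step left them, time stands still between calls to the robot, and variables do not carry over. Pictures are saved under pics/ and viewed, at most 10 in all, crops included, and the job is handed in when it is done.

Besides the shell and the picture viewer there is one more tool, called as name(argument=value, ...), one argument or row to a line, values as JSON. apply_moves: Moves the arm, as the interface text tells. Scaled input: -1 to 1 covers 0.05 m each way for a shift and 6 degrees each way for a turn. Its arguments: {"type":"object","properties":{"fingers":{"type":"array","items":{"type":"number"}},"travel":{"type":"array","items":{"type":"array","items":{"type":"number"}}},"rotation":{"type":"array","items":{"type":"array","items":{"type":"number"}}},"newtons":{"type":"number"}},"required":["fingers","travel","rotation"]}

```bash
mkdir -p pics
cat > h.py <<'E'
from workcell import *
import numpy as np, cv2
from scipy.spatial.transform import Rotation as R
def cam(n):
    c=read_camera(n); c['K']=np.array([[c['fx'],0,c['cx']],[0,c['fy'],c['cy']],[0,0,1]]); c['P']=c['K']@c['extrinsics'][:3]; return c
def proj(c,p):
    h=c['P']@np.r_[p,1]; return h[:2]/h[2]
def tri(cs,uv):
    A=[]
    for c,(u,v) in zip(cs,uv): A+=[u*c['P'][2]-c['P'][0],v*c['P'][2]-c['P'][1]]
    X=np.linalg.svd(np.array(A))[2][-1]; return X[:3]/X[3]
def onz(c,uv,z):
    E=c['extrinsics']; o=-E[:3,:3].T@E[:3,3]; d=E[:3,:3].T@np.linalg.inv(c['K'])@np.r_[uv,1]; return o+d*(z-o[2])/d[2]
E
python3 - <<'E'
from h import *
ims=[]
for n in ['scene','side']:
    c=cam(n); cv2.imwrite(f'pics/{n}0.png',c['image'][:,:,::-1])
    for t in ['egg_cup','handle','hinge','station','bowl','pastry_wheel','rolled_mat']:
        print(n,t,[(np.round(d['location']).tolist(),round(d['p'],2)) for d in tip_of(n,t)][:4],[(d['bbox'],round(d['p'],2)) for d in regions_of(n,t)][:4])
s=read_state();print(s)
E
```

```text
scene egg_cup [([311.0, 188.0], 0.83), ([356.0, 193.0], 0.6)] [([304.6, 167.2, 18.3, 23.5], 0.69)]
scene handle [([345.0, 174.0], 0.9), ([382.0, 342.0], 0.31)] [([268.7, 157.7, 117.2, 80.9], 0.77)]
scene hinge [([296.0, 206.0], 0.58)] [([270.0, 154.2, 114.5, 105.1], 0.85), ([267.5, 157.0, 120.7, 79.1], 0.69)]
scene station [([323.0, 218.0], 0.72)] [([266.7, 156.3, 122.4, 104.6], 0.58)]
scene bowl [([244.0, 176.0], 0.68)] [([223.8, 150.9, 41.4, 27.5], 0.66), ([362.7, 309.1, 44.5, 53.4], 0.29)]
scene pastry_wheel [([382.0, 339.0], 0.8)] [([359.6, 309.4, 47.2, 52.0], 0.92)]
scene rolled_mat [([266.0, 259.0], 0.77)] [([234.1, 215.4, 70.5, 94.0], 0.73)]
side egg_cup [([404.0, 260.0], 0.81), ([328.0, 216.0], 0.61), ([261.0, 285.0], 0.48)] [([400.5, 242.3, 14.1, 22.7], 0.68), ([317.7, 192.0, 19.2, 27.9], 0.62), ([251.7, 265.9, 17.6, 25.1], 0.59)]
side handle [([285.0, 208.0], 0.6)] [([245.9, 169.1, 144.1, 112.3], 0.82)]
side hinge [] [([244.7, 170.7, 142.3, 133.1], 0.81), ([407.1, 281.7, 82.3, 73.0], 0.42)]
side station [([313.0, 242.0], 0.56)] [([246.8, 165.2, 141.3, 137.6], 0.71)]
side bo
[... 264 characters left out ...]
85)]
{'time': 1.5, 'q': array([ 1.26410387e+00,  2.63885981e-01,  1.60399348e+00,  1.22131674e-05,
        1.27372343e+00, -3.69181285e-02]), 'joint_vel': array([ 1.30862863e-03,  5.25156012e-05,  9.32524666e-05, -1.20686419e-03,
       -1.36265738e-03,  3.84154836e-04]), 'joint_torque': array([ 2.20681050e-04, -5.15055370e+01, -3.67707682e+01,  7.09445226e-05,
        9.18673068e-04, -1.81996438e-05]), 'tool_pos': array([0.17990368, 0.65057421, 0.2312927 ]), 'tcp_rot': array([-4.22480447e-01, -3.11304214e+00,  1.27081616e-05]), 'wrist_force': array([0.11755179, 0.42077701, 0.43944737]), 'torque': array([-0.00876139,  0.0184597 , -0.00622006]), 'grip_force': 0.0, 'width': 0.9984530895967668}
```

Run:
```python
import cv2
a=cv2.imread('pics/scene0.png')[130:370,200:460]; b=cv2.imread('pics/side0.png')[130:370,220:500]
cv2.imwrite('pics/a.png',cv2.resize(a,None,fx=2.5,fy=2.5,interpolation=3)); cv2.imwrite('pics/b.png',cv2.resize(b,None,fx=2.5,fy=2.5,interpolation=3))
```

```text
(no output)
```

View pics/a.png

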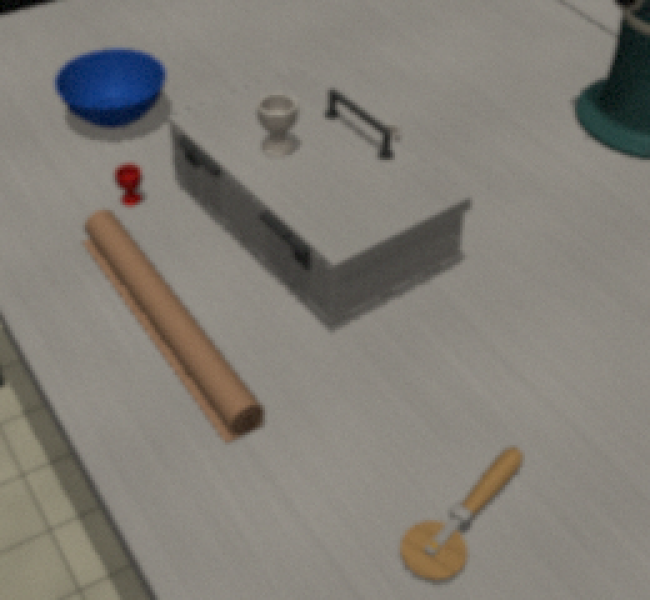

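View pics/b.png

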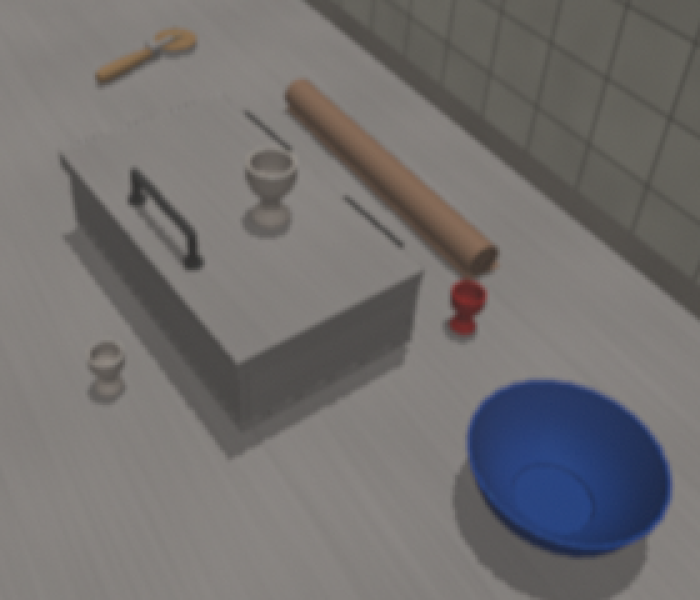

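The egg cup on the lid shows in scene at (311,188) and in side at (328,216). A smaller white look-alike stands in front of the station (side 261,285; scene about 359,183) and a red one sits behind it. The handle is at scene (345,174), side (285,208).

Run:
```python
from h import *
a=cam('scene');b=cam('side')
def T(n,u,v): X=tri([a,b],[u,v]); print(n,X.round(4),proj(a,X).round(1)-u,proj(b,X).round(1)-v); return X
def tp(c,n,i=0): return np.array(tip_of(c,n)[i]['location'])
ea=tip_of('scene','egg_cup');eb=tip_of('side','egg_cup')
pick=lambda l,p:min((np.array(d['location']) for d in l),key=lambda x:np.hypot(*(x-p)))
T('cup',pick(ea,(311,188)),pick(eb,(328,216)))
T('small',pick(ea,(356,193)),pick(eb,(261,285)))
print('small on z0 from side',onz(b,pick(eb,(261,285)),0))
T('handle',tp('scene','handle'),pick(tip_of('side','handle'),(285,208)))
T('mat',tp('scene','rolled_mat'),tp('side','rolled_mat'))
T('bowl',tp('scene','bowl'),tp('side','bowl'))
T('wheel',tp('scene','pastry_wheel'),tp('side','pastry_wheel'))
print('red',onz(b,(220+463/2.5,130+328/2.5),0))
# lid corners from crops (z=0.11) 
for q in [(170,122),(332,264),(470,203)]: print('lid sc',onz(a,(200+q[0]/2.5,130+q[1]/2.5),.109).round(4))
for q in [(60,155),(238,362),(422,270)]: print('lid sd',onz(b,(220+q[0]/2.5,130+q[1]/2.5),.109).round(4))
for q in [(332,92),(388,135)]: print('h sc',onz(a,(200+q[0]/2.5,130+q[1]/2.5),.145).round(4))
for q in [(134,172),(193,240)]: print('h sd',onz(b,(220+q[0]/2.5,130+q[1]/2.5),.145).round(4))
```

```text
cup [ 0.5789 -0.0861  0.1032] [0.1 0. ] [0.2 0. ]
small [ 0.3814 -0.1204  0.0041] [ 0.5 -0.1] [1.1 0.2]
small on z0 from side [ 0.38013808 -0.11531862  0.        ]
handle [ 0.4721 -0.0532  0.1453] [-0.2  0. ] [-0.3  0. ]
mat [7.876e-01 2.530e-02 2.000e-04] [-1.  -0.1] [-1.5  0.1]
bowl [ 0.6692 -0.4101 -0.0101] [-1.2 -0.3] [-3.2  0.7]
wheel [ 0.6514  0.4202 -0.002 ] [ 1.3 -0.3] [1.3 0.2]
red [ 0.72980872 -0.21708919  0.        ]
lid sc [ 0.6659 -0.2015  0.109 ]
lid sc [0.6307 0.1384 0.109 ]
lid sc [0.4348 0.131  0.109 ]
lid sd [0.4275 0.1082 0.109 ]
lid sd [ 0.4642 -0.2345  0.109 ]
lid sd [ 0.6639 -0.2157  0.109 ]
h sc [ 0.4785 -0.1073  0.145 ]
h sc [0.47   0.0083 0.145 ]
h sd [ 0.4707 -0.0008  0.145 ]
h sd [ 0.4794 -0.1179  0.145 ]
```

```bash
cat >> h.py <<'E'
def plan(p,yaw,n,tilt=0):
    """n equal rows to TCP position p, tool down, tool y at world angle yaw(deg)"""
    s=read_state(); T0=R.from_rotvec(s['tcp_rot']); y=np.radians(yaw)
    Y=np.array([np.cos(y),np.sin(y),0]); Z=np.array([0,0,-1.]); T1=R.from_matrix(np.c_[np.cross(Y,Z),Y,Z])
    dr=(T0.inv()*T1).as_rotvec()/n; d=(np.array(p)-s['tool_pos'])/n
    for i in range(n):
        t=(T0*R.from_rotvec(dr*i)).inv().apply(d)/.05; print((t.round(3)).tolist(),np.round(np.degrees(dr)/6,3).tolist())
E
python3 -c "
from h import *
plan([.5,-.08,.36],5.5,18)"
```

```text
[-0.559, -0.688, -0.143] [0.0, -0.0, 0.639]
[-0.604, -0.649, -0.143] [0.0, -0.0, 0.639]
[-0.646, -0.607, -0.143] [0.0, -0.0, 0.639]
[-0.685, -0.562, -0.143] [0.0, -0.0, 0.639]
[-0.721, -0.515, -0.143] [0.0, -0.0, 0.639]
[-0.754, -0.466, -0.143] [0.0, -0.0, 0.639]
[-0.783, -0.414, -0.143] [0.0, -0.0, 0.639]
[-0.809, -0.361, -0.143] [0.0, -0.0, 0.639]
[-0.832, -0.306, -0.143] [0.0, -0.0, 0.639]
[-0.85, -0.25, -0.143] [0.0, -0.0, 0.639]
[-0.865, -0.192, -0.143] [0.0, -0.0, 0.639]
[-0.876, -0.134, -0.143] [0.0, -0.0, 0.639]
[-0.883, -0.075, -0.143] [0.0, -0.0, 0.639]
[-0.886, -0.016, -0.143] [0.0, -0.0, 0.639]
[-0.885, 0.044, -0.143] [0.0, -0.0, 0.639]
[-0.88, 0.103, -0.143] [0.0, -0.0, 0.639]
[-0.871, 0.161, -0.143] [0.0, -0.0, 0.639]
[-0.859, 0.219, -0.143] [0.0, -0.0, 0.639]
```

apply_moves(
  fingers=[1,1,1,1,1,1,1,1,1,1,1,1],
  travel=[
    [-0.56,-0.69,-0.21],
    [-0.6,-0.65,-0.21],
    [-0.65,-0.61,-0.21],
    [-0.68,-0.56,-0.21],
    [-0.72,-0.51,-0.21],
    [-0.75,-0.47,-0.21],
    [-0.78,-0.41,-0.21],
    [-0.81,-0.36,-0.21],
    [-0.83,-0.31,-0.21],
    [-0.85,-0.25,-0.21],
    [-0.86,-0.19,-0.21],
    [-0.88,-0.13,-0.21],
  ],
  rotation=[
    [0,0,0.64],
    [0,0,0.64],
    [0,0,0.64],
    [0,0,0.64],
    [0,0,0.64],
    [0,0,0.64],
    [0,0,0.64],
    [0,0,0.64],
    [0,0,0.64],
    [0,0,0.64],
    [0,0,0.64],
    [0,0,0.64],
  ],
)

```text
time: 3.3
tool_pos: [0.3929, 0.1622, 0.3581]
tcp_rot: [1.61, 2.697, 0.002]
wrist_force: [1.9, 1.2, -0.2]
width: 1.0
grip_force: 0.0
```

apply_moves(
  fingers=[1,1,1,1,1,1,1],
  travel=[
    [-0.88,-0.08,0],
    [-0.88,-0.02,0],
    [-0.88,0.04,0],
    [-0.88,0.1,0],
    [-0.87,0.16,0],
    [-0.86,0.22,0],
    [0,0,0],
  ],
  rotation=[
    [0,0,0.64],
    [0,0,0.64],
    [0,0,0.64],
    [0,0,0.64],
    [0,0,0.64],
    [0,0,0.64],
    [0,0,0],
  ],
)

```text
time: 4.0
tool_pos: [0.4992, -0.0838, 0.3568]
tcp_rot: [2.121, 2.316, -0.003]
wrist_force: [0.0, 0.8, -0.1]
width: 1.001
grip_force: 0.0
```

Run:
```python
from h import *
s=read_state(); print(s['time'],s['tool_pos'],s['tcp_rot'],s['q'].round(2))
w=cam('wrist'); cv2.imwrite('pics/w1.png',w['image'][:,:,::-1])
print(w['extrinsics'].round(3).tolist())
for t in ['egg_cup','handle','hinge']:
    for d in tip_of('wrist',t): print(t,np.round(d['location'],1),round(d['p'],2))
for d in regions_of('wrist','egg_cup'): print(d['bbox'],d['p'])
print('exp cup',proj(w,[.579,-.086,.11]),proj(w,[.579,-.086,.176]),'handle',proj(w,[.473,-.053,.145]))
```

```text
4.0 [ 0.49924962 -0.08383496  0.35676042] [ 2.12051436  2.31631627 -0.0025545 ] [-0.21 -0.11  1.78 -0.    1.47 -0.3 ]
[[0.996, 0.088, -0.001, -0.489], [0.085, -0.956, 0.279, -0.194], [0.024, -0.278, -0.96, 0.463], [0.0, 0.0, 0.0, 1.0]]
egg_cup [440.  237.4] 0.92
egg_cup [258.  172.1] 0.8
egg_cup [380.  172.1] 0.76
egg_cup [392.4 321.6] 0.3
handle [306.8 149.2] 0.75
hinge [434.9 145.5] 0.85
[241.5, 164.4, 25.6, 21.8] 0.95
[366.9, 159.8, 42.9, 44.6] 0.69
[432.1, 230.6, 31.2, 25.6] 0.69
exp cup [382.85082666 175.27715538] [393.89455335 186.77183385] handle [306.37578809 147.13750391]
```

View pics/w1.png

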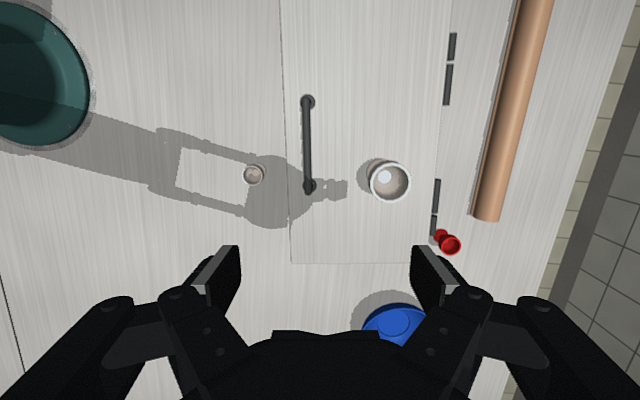

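The wrist view shows the egg cup's rim centred near (389,181), the bar from about (307,101) to (309,186), the small white cup at (253,174), and the red one at (447,243). The lid is bounded by x≈283–290 at the front, with hinges at x≈435–450.

Run:
```python
from h import *
w=cam('wrist');g=cv2.cvtColor(w['image'],cv2.COLOR_RGB2GRAY)
ms=[d for d in regions_of('wrist','egg_cup')]
for d in ms:
    m=d['mask'].astype(np.uint8); c=max(cv2.findContours(m,0,2)[0],key=cv2.contourArea); e=cv2.minEnclosingCircle(c); print('circ',e,d['p'])
# dark bar mask, end posts
m=(g<85)&(np.add.outer(np.zeros(400),np.arange(640))>296)&(np.arange(640)<318)&(np.arange(400)[:,None]<197)&(np.arange(400)[:,None]>90)
ys,xs=np.nonzero(m)
for r in (110,125,140,155,165): print(r,xs[ys==r].min(),xs[ys==r].max(),onz(w,[xs[ys==r].mean(),r],.15).round(4))
print('ends',ys.min(),ys.max())
for p in [(307.5,101),(309,186),(308,143.5)]: print('bar',p,onz(w,p,.145).round(4))
for p in [(389.5,181.5)]: print('rim',onz(w,p,.176).round(4))
for p in [(279,0),(291,263),(431,262)]: print('lid',onz(w,p,.109).round(4))
for p in [(253,174)]: print('small',onz(w,p,.045).round(4))
for t in ['handle']: print(onz(w,tip_of('wrist',t)[0]['location'],.145).round(4))
a=cam('scene');b=cam('side')
for q in [(435,550),(512,455)]: print('wheel disc/handle end',onz(a,(200+q[0]/2.5,130+q[1]/2.5),.015).round(3))
```

```text
circ ((387.9814758300781, 185.1666717529297), 23.72441291809082) 0.69
circ ((445.33721923828125, 246.3372039794922), 15.342527389526367) 0.68
circ ((254.257568359375, 176.742431640625), 12.683168411254883) 0.61
110 302 315 [ 0.4704 -0.0038  0.15  ]
125 304 311 [ 0.4709 -0.0208  0.15  ]
140 304 311 [ 0.4722 -0.0382  0.15  ]
155 305 311 [ 0.4742 -0.056   0.15  ]
165 305 311 [ 0.4752 -0.0682  0.15  ]
ends 100 196
bar (307.5, 101) [0.4684 0.0063 0.145 ]
bar (309, 186) [ 0.4784 -0.0958  0.145 ]
bar (308, 143.5) [ 0.4729 -0.0427  0.145 ]
rim [ 0.5717 -0.0739  0.176 ]
lid [0.4236 0.1174 0.109 ]
lid [ 0.4597 -0.2271  0.109 ]
lid [ 0.6709 -0.205   0.109 ]
small [ 0.3835 -0.1093  0.045 ]
[ 0.4742 -0.0529  0.145 ]
wheel disc/handle end [0.704 0.444 0.015]
wheel disc/handle end [0.57  0.393 0.015]
```

Run:
```python
from h import *
w=cam('wrist');a=cam('scene');b=cam('side')
for cs,uv in [((w,a,b),((389.2,181.8),(311.2,171.2),(328.8,195.2))),((w,b),((389.2,181.8),(328.8,195.2)))]:
    X=tri(cs,uv); print(X,[proj(c,X)-u for c,u in zip(cs,uv)])
plan([.574,-.077,.215],5.8,4)
```

```text
[ 0.57458451 -0.0806385   0.17479178] [array([1.40952949, 5.13971326]), array([-0.46225461,  0.54355092]), array([-2.09592528, -0.62419941])]
[ 0.57855889 -0.07784815  0.16838337] [array([3.9040293, 1.8847856]), array([-1.23306901,  0.44249527])]
[-0.027, 0.379, 0.712] [0.001, 0.0, -0.014]
[-0.027, 0.379, 0.712] [0.001, 0.0, -0.014]
[-0.028, 0.379, 0.712] [0.001, 0.0, -0.014]
[-0.028, 0.379, 0.712] [0.001, 0.0, -0.014]
```

apply_moves(
  fingers=[1,1,1,1,1,1],
  travel=[
    [-0.03,0.38,0.71],
    [-0.03,0.38,0.71],
    [-0.03,0.38,0.71],
    [-0.03,0.38,0.71],
    [0,0,0],
    [0,0,0],
  ],
  rotation=[
    [0,0,0],
    [0,0,0],
    [0,0,0],
    [0,0,-0.05],
    [0,0,0],
    [0,0,0],
  ],
)

```text
time: 5.25
tool_pos: [0.5736, -0.078, 0.2145]
tcp_rot: [-2.106, -2.328, 0.003]
wrist_force: [0.4, -0.5, 0.6]
width: 1.005
grip_force: 0.0
```

Run:
```python
from h import *
s=read_state(); print(s['time'],s['tool_pos'],s['tcp_rot'],s['q'].round(2))
w=cam('wrist'); im=w['image'][:,:,::-1].copy()
for d in tip_of('wrist','egg_cup'): print(d)
for d in regions_of('wrist','egg_cup'): print(d['bbox'],d['p'])
print('exp rim',proj(w,[.574,-.077,.176]))
R0=R.from_rotvec(s['tcp_rot'])
for k,z in ((0,-.0),(1,-.019)):
  for y in (-.0425,.0,.0425): cv2.circle(im,tuple(int(v) for v in proj(w,s['tool_pos']+R0.apply([0,y,z-.013]))),2,(0,0,255),-1)
cv2.imwrite('pics/w2.png',im)
```

```text
5.25 [ 0.57356425 -0.07796256  0.21449822] [-2.10584951 -2.32793279  0.0026251 ] [-0.18  0.1   1.83 -0.    1.22 -0.28]
{'location': [329.1, 203.0], 'p': 0.9}
{'location': [178.8, 190.5], 'p': 0.74}
[293.8, 181.7, 67.6, 83.8] 0.91
[143.6, 179.9, 41.0, 34.7] 0.76
exp rim [326.82634485 223.25088271]
```

View pics/w2.png

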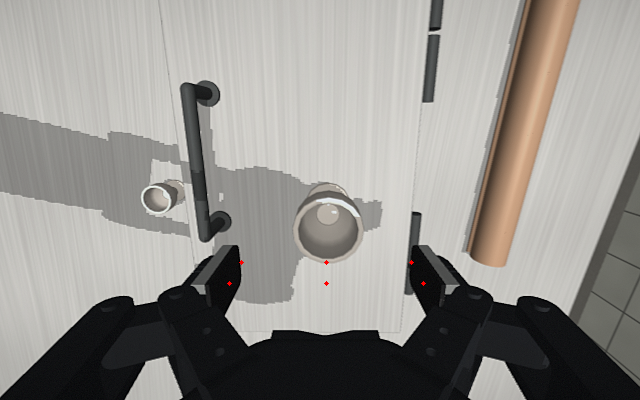

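Rim ellipse is centred near (327.5,229), between the open fingers (tips at ~(240,262) and (411,262)), and the base is seen at (329,203).

Run:
```python
from h import *
w=cam('wrist')
rim=onz(w,(327.5,229),.176);base=onz(w,(329.1,203),.110)
print('rim',rim,'base',base)
# tilted rim check: diameters
print(onz(w,(293,229),.176),onz(w,(362,229),.176),onz(w,(327.5,193),.176),onz(w,(327.5,265),.176))
print('bar',onz(w,(186,88),.145),onz(w,(206,236),.145))
plan([rim[0]*.6+base[0]*.4,rim[1]*.6+base[1]*.4,.146],5.8,3)
```

```text
rim [ 0.57694608 -0.08304056  0.176     ] base [ 0.57937062 -0.08436065  0.11      ]
[ 0.55327031 -0.08537441  0.176     ] [ 0.60064345 -0.08070458  0.176     ] [ 0.5743204  -0.05745504  0.176     ] [ 0.57977735 -0.11062934  0.176     ]
bar [4.68981357e-01 3.57229918e-04 1.45000000e-01] [ 0.48118318 -0.11138354  0.145     ]
[-0.035, 0.013, 0.481] [0.013, 0.004, -0.005]
[-0.035, 0.013, 0.481] [0.013, 0.004, -0.005]
[-0.035, 0.014, 0.481] [0.013, 0.004, -0.005]
```

apply_moves(
  fingers=[1,1,1,1,1],
  travel=[
    [-0.035,0.02,0.34],
    [-0.035,0.02,0.34],
    [-0.035,0.02,0.34],
    [0,0,0.34],
    [0,0,0],
  ],
  rotation=[
    [0,0,0],
    [0,0,0],
    [0,0,0],
    [0,0,0],
    [0,0,0],
  ],
  newtons=25,
)

```text
time: 5.95
tool_pos: [0.5764, -0.0831, 0.1466]
tcp_rot: [-2.107, -2.328, 0.002]
wrist_force: [0.1, -0.2, -0.7]
width: 1.0
grip_force: 0.0
```

apply_moves(
  fingers=[0.85,0.75,0.68,0.62,0.58,0.54,0.5,0.46,0.4,0.4],
  travel=[
    [0,0,0],
    [0,0,0],
    [0,0,0],
    [0,0,0],
    [0,0,0],
    [0,0,0],
    [0,0,0],
    [0,0,0],
    [0,0,0],
    [0,0,0],
  ],
  rotation=[
    [0,0,0],
    [0,0,0],
    [0,0,0],
    [0,0,0],
    [0,0,0],
    [0,0,0],
    [0,0,0],
    [0,0,0],
    [0,0,0],
    [0,0,0],
  ],
  newtons=25,
)

```text
time: 6.95
tool_pos: [0.578, -0.0832, 0.1481]
tcp_rot: [2.107, 2.329, 0.0]
wrist_force: [-2.1, -0.3, 5.6]
width: 0.54
grip_force: 24.8
```

apply_moves(
  fingers=[0.4,0.4,0.4,0.4,0.4,0.4,0.4],
  travel=[
    [0,0,-0.1],
    [0,0,-0.2],
    [0,0,-0.3],
    [0,0,-0.3],
    [0,0,-0.3],
    [0,0,0],
    [0,0,0],
  ],
  rotation=[
    [0,0,0],
    [0,0,0],
    [0,0,0],
    [0,0,0],
    [0,0,0],
    [0,0,0],
    [0,0,0],
  ],
)

```text
time: 7.65
tool_pos: [0.5783, -0.0831, 0.2083]
tcp_rot: [2.107, 2.328, 0.002]
wrist_force: [-0.4, 0.7, -1.4]
width: 0.543
grip_force: 25.8
```

Run:
```python
from h import *
s=read_state(); print(s['time'],s['tool_pos'],s['tcp_rot'],s['wrist_force'],s['grip_force'],s['width'])
w=cam('wrist'); b=cam('side'); a=cam('scene')
im=np.vstack([cv2.resize(w['image'][100:320,180:480],(600,440)) , np.hstack([cv2.resize(x['image'][y:y+80,z:z+150],(300,160)) for x,y,z in ((a,110,250),(b,150,250))])])
cv2.imwrite('pics/w3.png',im[:,:,::-1])
```

```text
7.65 [ 0.57830613 -0.08313894  0.20830038] [2.10672096e+00 2.32845249e+00 1.53488852e-03] [-0.39983704  0.71680351 -1.35492726] 25.810696848202497 0.5430561796644886
```

View pics/w3.png

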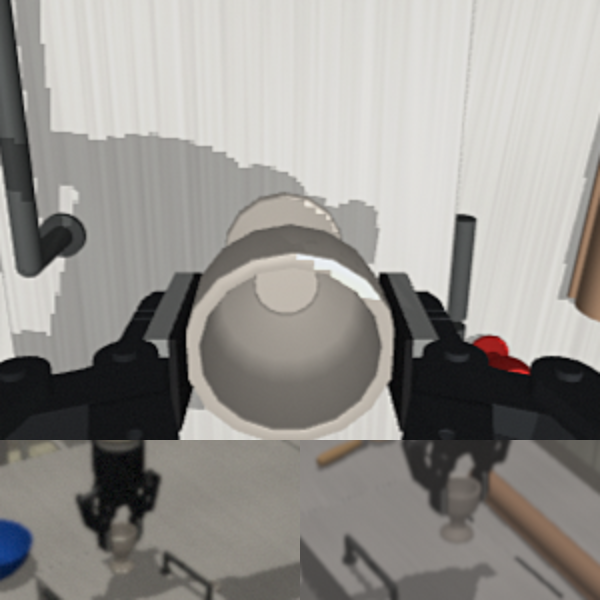

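The cup hangs upright and centred between the pads, clear of the lid. Carry it to the free counter on the left.

apply_moves(
  fingers=[0.4,0.4,0.4,0.4,0.4,0.4,0.4,0.4,0.4,0.4,0.4,0.4],
  travel=[
    [0.4,-0.07,-0.2],
    [0.74,-0.12,-0.2],
    [0.74,-0.12,0],
    [0.74,-0.12,0],
    [0.74,-0.12,0],
    [0.74,-0.12,0],
    [0.74,-0.12,0],
    [0.74,-0.12,0],
    [0.74,-0.12,0],
    [0.74,-0.12,0],
    [0.4,-0.07,0],
    [0,0,0.3],
  ],
  rotation=[
    [0,0,0],
    [0,0,0],
    [0,0,0],
    [0,0,0],
    [0,0,0],
    [0,0,0],
    [0,0,0],
    [0,0,0],
    [0,0,0],
    [0,0,0],
    [0,0,0],
    [0,0,0],
  ],
)

```text
time: 9.0
tool_pos: [0.4801, 0.2851, 0.2133]
tcp_rot: [2.103, 2.333, 0.006]
wrist_force: [-0.5, 1.0, -0.3]
width: 0.544
grip_force: 25.9
```

apply_moves(
  fingers=[0.4,0.4,0.4,0.4,0.4,0.4,0.4,0.4],
  travel=[
    [0,0,0.5],
    [0,0,0.6],
    [0,0,0.6],
    [0,0,0.5],
    [0,0,0.4],
    [0,0,0.2],
    [0,0,0],
    [0,0,0],
  ],
  rotation=[
    [0,0,0],
    [0,0,0],
    [0,0,0],
    [0,0,0],
    [0,0,0],
    [0,0,0],
    [0,0,0],
    [0,0,0],
  ],
)

```text
time: 9.8
tool_pos: [0.4802, 0.2816, 0.0724]
tcp_rot: [2.108, 2.329, -0.0]
wrist_force: [0.1, 0.4, -0.1]
width: 0.543
grip_force: 25.9
```

Run:
```python
from h import *
s=read_state(); print(s['time'],s['tool_pos'],s['tcp_rot'],s['wrist_force'],s['grip_force'],s['width'],s['q'].round(2))
b=cam('side'); a=cam('scene')
print([ (d['location'],d['p']) for d in tip_of('scene','egg_cup')],[ (d['location'],d['p']) for d in tip_of('side','egg_cup')])
p=s['tool_pos']-[0,0,.038]; print('exp',proj(a,p),proj(b,p))
```

```text
9.8 [0.48023421 0.28163254 0.07241304] [ 2.10821592e+00  2.32900029e+00 -8.73028535e-05] [ 0.13962409  0.40479689 -0.05429455] 25.89900398743339 0.543446655978941 [ 0.49  0.19  2.   -0.    0.94  0.39]
[([408.1, 267.4], 0.71), ([355.3, 193.2], 0.61), ([253.2, 208.2], 0.48)] [([261.5, 286.7], 0.72), ([245.6, 178.1], 0.56)]
exp [405.62537996 266.56142645] [245.00435884 177.46242829]
```

apply_moves(
  fingers=[0.4,0.4,0.4,0.4,0.4,0.4,0.4],
  travel=[
    [0,0,0.15],
    [0,0,0.15],
    [0,0,0.15],
    [0,0,0.1],
    [0,0,0.06],
    [0,0,0],
    [0,0,0],
  ],
  rotation=[
    [0,0,0],
    [0,0,0],
    [0,0,0],
    [0,0,0],
    [0,0,0],
    [0,0,0],
    [0,0,0],
  ],
)

```text
time: 10.7
tool_pos: [0.48, 0.282, 0.0417]
tcp_rot: [2.108, 2.33, -0.0]
wrist_force: [-0.7, -0.3, -0.5]
width: 0.541
grip_force: 25.9
```

apply_moves(
  fingers=[0.4,0.4,0.4,0.4],
  travel=[
    [0,0,0.03],
    [0,0,0.03],
    [0,0,0],
    [0,0,0],
  ],
  rotation=[
    [0,0,0],
    [0,0,0],
    [0,0,0],
    [0,0,0],
  ],
)

```text
time: 11.1
tool_pos: [0.4799, 0.282, 0.0388]
tcp_rot: [2.108, 2.33, 0.0]
wrist_force: [0.2, -0.1, 0.0]
width: 0.541
grip_force: 25.9
```

apply_moves(
  fingers=[0.4,0.4,0.4,0.4],
  travel=[
    [0,0,0.02],
    [0,0,0.02],
    [0,0,0],
    [0,0,0],
  ],
  rotation=[
    [0,0,0],
    [0,0,0],
    [0,0,0],
    [0,0,0],
  ],
)

```text
time: 11.5
tool_pos: [0.4802, 0.2824, 0.0381]
tcp_rot: [-2.108, -2.329, -0.001]
wrist_force: [-2.4, 0.6, 7.4]
width: 0.541
grip_force: 26.3
```

apply_moves(
  fingers=[0.56,0.58,0.6,0.63,0.68,0.75,0.85,1,1,1],
  travel=[
    [0,0,-0.01],
    [0,0,0],
    [0,0,0],
    [0,0,0],
    [0,0,0],
    [0,0,0],
    [0,0,0],
    [0,0,0],
    [0,0,0],
    [0,0,0],
  ],
  rotation=[
    [0,0,0],
    [0,0,0],
    [0,0,0],
    [0,0,0],
    [0,0,0],
    [0,0,0],
    [0,0,0],
    [0,0,0],
    [0,0,0],
    [0,0,0],
  ],
)

```text
time: 12.5
tool_pos: [0.48, 0.282, 0.0373]
tcp_rot: [2.108, 2.33, 0.0]
wrist_force: [0.1, 0.3, 0.5]
width: 0.997
grip_force: 0.0
```

Run:
```python
from h import *
s=read_state(); print(s['time'],s['tool_pos'],s['tcp_rot'],s['wrist_force'],s['grip_force'],s['width'])
w=cam('wrist'); b=cam('side')
im=np.vstack([cv2.resize(w['image'][100:320,180:480],(600,440)) , cv2.resize(b['image'][130:210,150:450],(600,160))])
cv2.imwrite('pics/w4.png',im[:,:,::-1])
```

```text
12.5 [0.47995813 0.28199704 0.03730836] [2.10774997e+00 2.32954555e+00 1.02165952e-04] [0.06394081 0.3420583  0.50311691] 0.0 0.9970187300668639
```

View pics/w4.png

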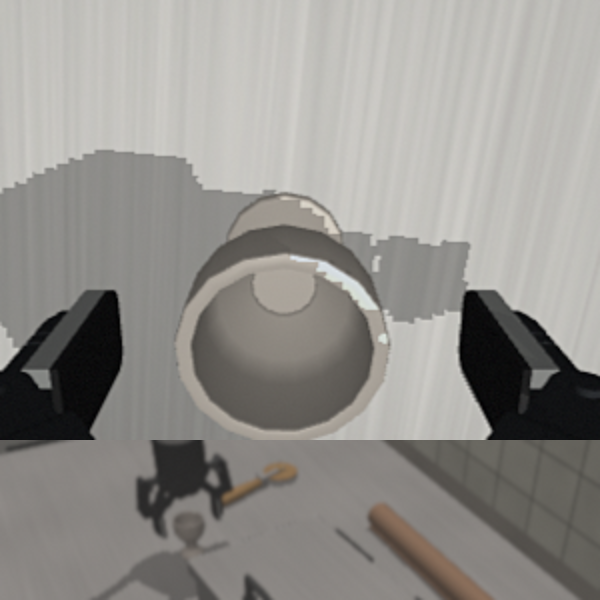

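The cup stands free and upright with the pads clear on both sides. Now up and over to the handle.

apply_moves(
  fingers=[1,1,1,1,1,1],
  travel=[
    [0,0,-0.2],
    [0,0,-0.5],
    [0,0,-0.9],
    [0,0,-0.9],
    [0,0,-0.9],
    [0,0,-0.4],
  ],
  rotation=[
    [0,0,0],
    [0,0,0],
    [0,0,0],
    [0,0,0],
    [0,0,0],
    [0,0,0],
  ],
)

```text
time: 13.2
tool_pos: [0.4822, 0.2832, 0.2339]
tcp_rot: [2.106, 2.327, 0.013]
wrist_force: [0.7, 0.1, 0.4]
width: 1.0
grip_force: 0.0
```

apply_moves(
  fingers=[1,1,1,1,1,1,1,1,1,1],
  travel=[
    [-0.84,-0.1,0],
    [-0.84,-0.1,0],
    [-0.84,-0.1,0],
    [-0.84,-0.1,0],
    [-0.84,-0.1,0],
    [-0.84,-0.1,0],
    [-0.84,-0.1,0],
    [-0.84,-0.1,0],
    [0,0,0],
    [0,0,0],
  ],
  rotation=[
    [0,0,0],
    [0,0,0],
    [0,0,0],
    [0,0,0],
    [0,0,0],
    [0,0,0],
    [0,0,0],
    [0,0,0],
    [0,0,0],
    [0,0,0],
  ],
)

```text
time: 14.2
tool_pos: [0.4735, -0.0571, 0.2279]
tcp_rot: [2.111, 2.326, 0.001]
wrist_force: [-0.1, 0.9, 0.4]
width: 1.001
grip_force: 0.0
```

Run:
```python
from h import *
s=read_state(); print(s['time'],s['tool_pos'],s['tcp_rot'],s['q'].round(2))
w=cam('wrist'); im=w['image'][:,:,::-1].copy()
print(tip_of('wrist','handle')); h=proj(w,[.475,-.0555,.145]); print(h)
for z in (.145,.15): print(onz(w,tip_of('wrist','handle')[0]['location'],z))
a=cam('scene');b=cam('side');print([(d['location'],d['p']) for d in tip_of('scene','egg_cup')],proj(a,[.48,.282,0]))
cv2.circle(im,(int(h[0]),int(h[1])),3,(0,0,255),1); cv2.imwrite('pics/w5.png',im)
```

```text
14.2 [ 0.47354883 -0.05709177  0.22794323] [2.11111525e+00 2.32614754e+00 1.30827453e-03] [-0.17 -0.12  2.02  0.    1.24 -0.27]
[{'location': [323.4, 201.0], 'p': 0.74}]
[327.57568079 203.14688937]
[ 0.47141099 -0.05399938  0.145     ]
[ 0.47129053 -0.05251139  0.15      ]
[([251.9, 207.5], 0.71), ([405.3, 275.4], 0.64), ([354.7, 191.8], 0.46), ([343.9, 174.7], 0.43)] [404.43436988 275.17489033]
```

View pics/w5.png

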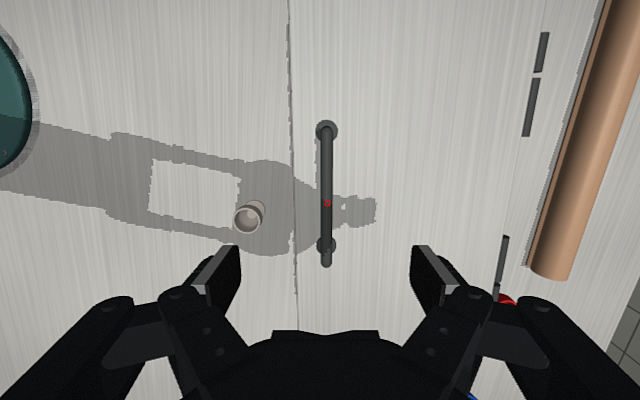

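The bar lies at column 326, rows 125–266, centred between the open fingers; the cup stands on the counter where it was placed.

apply_moves(
  fingers=[1,1,1,1,1,1],
  travel=[
    [0,0.01,0.3],
    [0,0.01,0.5],
    [0,0,0.5],
    [0,0,0.4],
    [0,0,0.27],
    [0,0,0],
  ],
  rotation=[
    [0,0,0],
    [0,0,0],
    [0,0,0],
    [0,0,0],
    [0,0,0],
    [0,0,0],
  ],
)

```text
time: 15.15
tool_pos: [0.4723, -0.0556, 0.1258]
tcp_rot: [-2.104, -2.327, 0.005]
wrist_force: [-0.1, 0.7, -0.7]
width: 0.998
grip_force: 0.0
```

apply_moves(
  fingers=[0.7,0.4,0.25,0.15,0.05,0,0,0,0,0],
  travel=[
    [0,0,0],
    [0,0,0],
    [0,0,0],
    [0,0,0],
    [0,0,0],
    [0,0,0],
    [0,0,0],
    [0,0,0],
    [0,0,0],
    [0,0,0],
  ],
  rotation=[
    [0,0,0],
    [0,0,0],
    [0,0,0],
    [0,0,0],
    [0,0,0],
    [0,0,0],
    [0,0,0],
    [0,0,0],
    [0,0,0],
    [0,0,0],
  ],
  newtons=60,
)

```text
time: 16.15
tool_pos: [0.4746, -0.0564, 0.1295]
tcp_rot: [2.108, 2.329, -0.0]
wrist_force: [-3.0, 0.1, 5.4]
width: 0.092
grip_force: 58.7
```

Run:
```python
from h import *
s=read_state(); print(s['time'],s['tool_pos'],s['wrist_force'],s['torque'],s['grip_force'],s['width'],s['q'].round(2))
import numpy as np
y=np.radians(5.8); X=np.array([np.cos(y),np.sin(y)])
# arc: bar relative to hinge, in (station x, z)
f=lambda t:np.array([-175*np.cos(t)+45*np.sin(t),175*np.sin(t)+45*np.cos(t)])
A=np.radians(np.arange(0,51,2.5)); P=np.array([f(t) for t in A]); 
print(np.diff(P,axis=0).round(2).tolist(), (P[-1]-P[0]).round(1))
```

```text
16.15 [ 0.47459477 -0.05635996  0.12949231] [-3.02058687  0.05880074  5.3840512 ] [-0.0769357   0.45440206 -0.02979462] 58.65548014640808 0.09234997925654395 [-0.17 -0.02  2.12 -0.    1.04 -0.27]
[[2.13, 7.59], [2.46, 7.49], [2.78, 7.38], [3.1, 7.25], [3.42, 7.11], [3.72, 6.95], [4.02, 6.78], [4.31, 6.6], [4.6, 6.4], [4.87, 6.2], [5.14, 5.98], [5.39, 5.75], [5.64, 5.51], [5.87, 5.26], [6.1, 5.0], [6.31, 4.73], [6.51, 4.45], [6.7, 4.16], [6.87, 3.86], [7.03, 3.56]] [ 97. 118.]
```

apply_moves(
  fingers=[0,0,0,0,0,0,0,0,0,0,0],
  travel=[
    [0,0.04,-0.15],
    [0,0.05,-0.15],
    [0,0.055,-0.15],
    [0,0.06,-0.145],
    [0,0.07,-0.14],
    [0,0.075,-0.14],
    [0,0.08,-0.135],
    [0,0.085,-0.13],
    [0,0.09,-0.13],
    [0,0.1,-0.125],
    [0,0,0],
  ],
  rotation=[
    [0,0,0],
    [0,0,0],
    [0,0,0],
    [0,0,0],
    [0,0,0],
    [0,0,0],
    [0,0,0],
    [0,0,0],
    [0,0,0],
    [0,0,0],
    [0,0,0],
  ],
)

```text
time: 17.25
tool_pos: [0.509, -0.053, 0.1999]
tcp_rot: [-2.106, -2.329, 0.004]
wrist_force: [-6.2, -3.6, 0.8]
width: 0.091
grip_force: 58.6
```

Run:
```python
from h import *
s=read_state(); print(s['time'],s['tool_pos'],s['wrist_force'],s['torque'],s['grip_force'],s['width'],s['q'].round(2))
w=cam('wrist'); a=cam('scene')
print([(d['location'],d['p']) for d in tip_of('scene','handle')])
cv2.imwrite('pics/w6.png',np.hstack([cv2.resize(w['image'][100:350,200:450],(400,400)),cv2.resize(a['image'][120:270,250:400],(400,400))])[:,:,::-1])
```

```text
17.25 [ 0.50899399 -0.05303237  0.19992585] [-6.2170835  -3.55116518  0.83627627] [-0.64064091  1.3381651  -0.04775018] 58.640461564064026 0.09130974407463006 [-0.15 -0.02  1.98 -0.    1.18 -0.25]
[([336.7, 159.2], 0.76), ([321.1, 217.9], 0.68)]
```

View pics/w6.png

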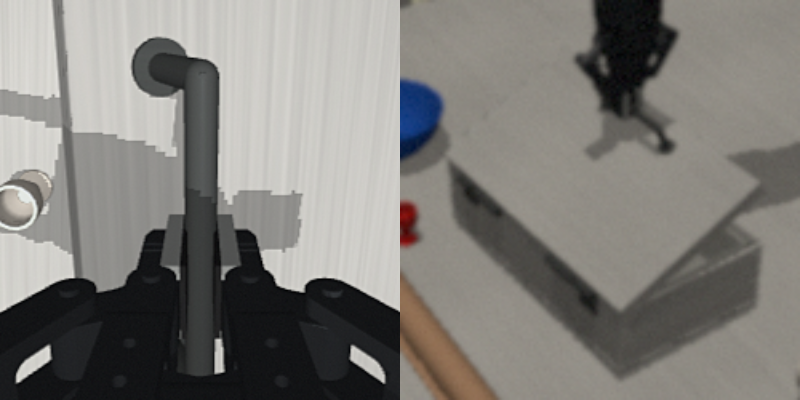

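The lid is rising with the bar firmly between the pads (about 25°), and nothing else is touched. Continue.

apply_moves(
  fingers=[0,0,0,0,0,0,0,0,0,0,0,0],
  travel=[
    [0,0.105,-0.12],
    [0,0.11,-0.115],
    [0,0.115,-0.11],
    [0,0.12,-0.105],
    [0,0.12,-0.1],
    [0,0.125,-0.095],
    [0,0.13,-0.09],
    [0,0.135,-0.085],
    [0,0.14,-0.075],
    [0,0.14,-0.07],
    [0,0,0],
    [0,0,0],
  ],
  rotation=[
    [0,0,0],
    [0,0,0],
    [0,0,0],
    [0,0,0],
    [0,0,0],
    [0,0,0],
    [0,0,0],
    [0,0,0],
    [0,0,0],
    [0,0,0],
    [0,0,0],
    [0,0,0],
  ],
)

```text
time: 18.6
tool_pos: [0.5719, -0.047, 0.2516]
tcp_rot: [2.106, 2.328, 0.001]
wrist_force: [-9.4, -4.0, 13.2]
width: 0.092
grip_force: 59.7
```

Run:
```python
from h import *
from scipy.optimize import least_squares
s=read_state(); print(s['time'],s['tool_pos'],s['wrist_force'],s['torque'],s['grip_force'],s['width'],s['joint_vel'].round(3))
d=s['tool_pos']-np.array([.4746,-.0564,.1295]); y=np.radians(5.8); dx=d[0]*np.cos(y)+d[1]*np.sin(y)
f=lambda t:np.array([-175*np.cos(t)+45*np.sin(t)+175-1e3*dx,175*np.sin(t)+45*np.cos(t)-45-1e3*d[2]])
r=least_squares(lambda t:f(t[0]),[.8]); print(np.degrees(r.x),r.fun)
w=cam('wrist'); a=cam('scene'); b=cam('side')
for n in ('scene','side'): print(n,[(d['location'],d['p']) for d in tip_of(n,'egg_cup')][:4])
print(proj(a,[.48,.282,0]),proj(b,[.48,.282,0]))
cv2.imwrite('pics/w7.png',np.vstack([np.hstack([cv2.resize(w['image'][100:350,200:450],(400,300)),cv2.resize(a['image'][110:290,230:450],(400,300))]),cv2.resize(b['image'][100:300,180:500],(800,300))])[:,:,::-1])
```

```text
18.6 [ 0.57187383 -0.04703056  0.25157285] [-9.43811442 -4.01398391 13.21008156] [-0.5005995   1.66037883 -0.03362851] 59.747207164764404 0.09157901153570876 [ 0.001 -0.005  0.005 -0.002 -0.    -0.002]
[50.7569603] [ 1.42145684 -3.07318174]
scene [([407.8, 276.5], 0.81), ([249.6, 208.9], 0.45)]
side [([262.6, 286.4], 0.8), ([404.3, 262.2], 0.5)]
[404.43436988 275.17489033] [246.18774124 186.24293764]
```

View pics/w7.png

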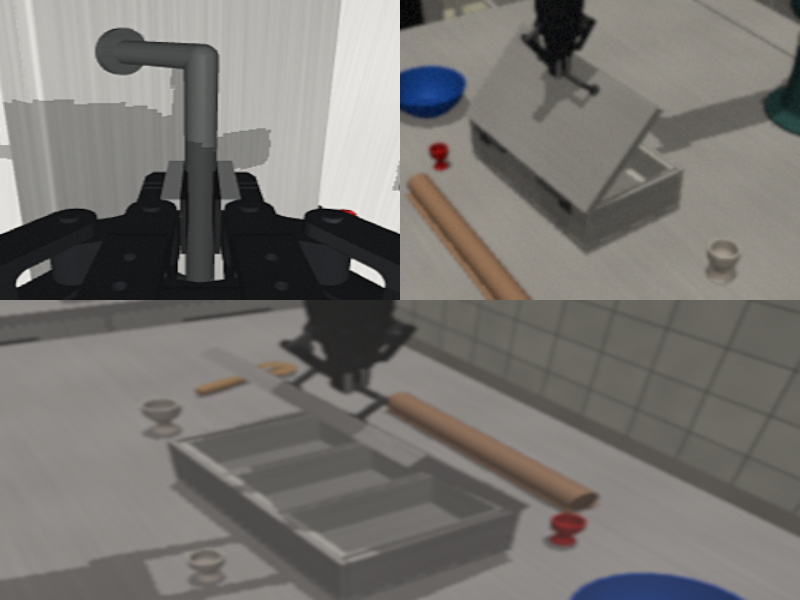

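The bar is still between the pads, the lid stands clearly open, and the cup is upright on the counter (scene crop 722,260). The bowl and mat are in place. The left front lid corner is at scene ≈(372,175), which I use to check the angle.

Run:
```python
from h import *
a=cam('scene');b=cam('side'); y=np.radians(5.9); X=np.array([np.cos(y),np.sin(y),0]);Y=np.array([-np.sin(y),np.cos(y),0]);Z=np.array([0,0,1])
H=np.array([.4745,-.0555,.145])+.175*X-.045*Z
for t in (0,45,48,50,52,55):
    t=np.radians(t); u=-np.cos(t)*X+np.sin(t)*Z; n=np.sin(t)*X+np.cos(t)*Z
    print(round(np.degrees(t)),proj(a,H+.206*u+.010*n+.178*Y).round(1),proj(b,H+.206*u+.004*n+.178*Y).round(1),proj(b,H+.206*u+.004*n-.178*Y).round(1))
s=read_state();print(s['time'],s['tool_pos'],s['joint_vel'].round(4))
```

```text
0 [388.  207.6] [242.2 191.7] [314.5 277.2]
45 [374.3 175.7] [258.1 137.6] [342.  212.5]
48 [372.2 174.6] [260.6 134.1] [345.5 208.1]
50 [370.7 173.9] [262.4 131.9] [348.  205.2]
52 [369.2 173.3] [264.3 129.8] [350.5 202.3]
55 [366.7 172.6] [267.2 126.6] [354.3 198.2]
18.95 [ 0.57168242 -0.0470737   0.25149962] [-0.0004  0.0012 -0.0002 -0.0013 -0.0014 -0.0008]
```

Image corners (48–51°) and kinematics (50.8°) agree with about 50°; the arm is still, so I'm handing in.

```bash
python3 -c "
from workcell import *
print(finish_job())"
```

```text
the job is handed in; nothing more can be done
None
```

The egg cup stands upright on the counter to the left of the station, and the gripper is holding the lid by its handle at about 50° (48–51° by camera and arm position); the job is handed in, but no verdict came back.

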